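# Close the parts tray and tuck its cover under the lip

### The job

The hinged steel cover of the parts tray stands open. With the fingertips, fold it over until it lies flat on the tray, then push against its raised thumb catch towards the retaining lip so that the cover slides fully home with its front edge tucked beneath the lip, and draw the hand clear. It is a pushing job, done without forcing: do not pick anything up, do not shove the tray about, and leave the roll of tape in the tray and the tools around it as they are.

Things in the scene. Friction and masses are not known exactly. Their poses are not given: they have to be found in the camera images.
- tray: Heavy grey sheet-steel parts tray (2 kg, loose on rubber feet), outside 160 (x) x 136 (y) mm. Origin: centre of its underside, on the bench. Front wall with the lip on its -x side, roughly facing the robot; side walls 36 mm high; on the +x side a fixed deck (x = 38 to 80 mm, 36 mm high) with the cover's hinge pin above it in slotted ears (y = +/-62 mm, 45 mm high).
- lip_edge (a point): Middle of the retaining lip's lower rear edge: tray x = -55 mm, 43 mm above the bench. The lip is a fixed strip, 122 mm wide, over the front of the tray from x = -80 to -55 mm, top 46 mm above the bench; at this edge a short flare rises to x = -48 mm, 50 mm high.
- hinge_pin (a point): Middle of the cover's hinge pin. The pin lies along the tray's y, 40 mm above the bench, at tray x = 70 mm less the value of joint cover_slide.
- cover (a joint): Angle of the cover about its pin, rad: 0 = flat over the tray, pi/2 = upright, stop at 1.75; starts at 1.2 to 1.6. Stiff hinge (about 0.13 N m): it stays at the angle where it is left and must be pressed down to 0. Its outer face (up when flat, facing away from the lip when upright) carries the thumb catch. It passes beneath the lip only when lying flat (below about 0.04 rad).
- cover_slide (a joint): Slide of pin and cover towards the lip (along the tray's -x), m: 0 at the start, stop at 0.024 = fully home. Stiff: moves at about 4 N and stays where it is left. At 0 the flat cover's front edge is at tray x = -45 mm, 3 mm short of the lip's flare; at 0.024 it is at x = -69 mm, 14 mm under the lip.
- cover_edge (a point): Middle of the cover's front edge (the one to be tucked), half-way through the plate, 115 mm from the hinge pin. The cover is a steel plate, 116 mm wide along y and 3 mm thick, whose middle plane passes through the pin's axis: flat, its upper face is 41.5 mm above the bench.
- catch_face (a point): Middle of the thumb catch's upright pushing face, which looks to the hinge: 55 mm from the pin, 50 mm wide (along y), 10 mm high above the plate (this point 5 mm above it). The catch is 8 mm thick at its top, then a ramp slopes down to the plate at 83 mm from the pin. The plate between pin and catch, and from 83 to 115 mm, is plain and free.
- tape: Roll of black electrical tape, 60 mm across, 18 mm high, loose in the tray; origin at the centre of its underside. To be left alone.
- pliers: Red-handled pliers, 62x195x18, lying along the tray's right side. Sizes in mm. Loose; origin at the centre of its underside. To be left alone.
- screwdriver: Screwdriver with orange handle, 29x235x27, lying along the tray's left side. Sizes in mm. Loose; origin at the centre of its underside. To be left alone.
- marker: Black marker pen, 122 long, lying crosswise on the robot's side of the tray. Sizes in mm. Loose; origin at the centre of its underside. To be left alone.
- measure: Yellow tape measure, 36x98x64, standing to the left. Sizes in mm. Loose; origin at the centre of its underside. To be left alone.
- screws: Small card box, 65x90x43, to the right. Sizes in mm. Loose; origin at the centre of its underside. To be left alone.

How it is judged (in metres and radians):
On the way, in this order (a step that is already met when the one before it is completed fails the run):
1. the cover is folded over, not yet tucked (value of joint cover below 0.2 rad and value of joint cover_slide below 0.012 m), for 0.02 s.
2. the cover lies flat with its edge tucked beneath the lip (value of joint cover below 0.05 rad and value of joint cover_slide above 0.019 m), for 0.2 s.
At the end, for the whole second after the job is handed in: The cover lies flat (within 0.05 rad) and is slid home by at least 19 of its 24 mm, so that its front edge is at least 7 mm under the lip; the tray stands flat on the bench within 60 mm of where it stood, at rest, with the tape roll inside (all of step 2 and x of cover_edge in the frame of tray below -0.062 m and z of cover_edge in the frame of tray below 0.043 m and linear speed of tray below 0.02 m/s and distance of tray from where it was at the start of the episode below 0.06 m and height (world z) of tray below 0.006 m and horizontal distance between tape and tray below 0.065 m and z of tape in the frame of tray below 0.02 m); the robot touches nothing.
It fails at once if the tray is lifted or tipped (height (world z) of tray above 0.012 m or angle between tray's own z axis and vertical above 0.15 rad).
It fails at once if the tray is shoved more than 60 mm (distance of tray from where it was at the start of the episode above 0.06 m).
It fails at once if the roll of tape is lifted out (height (world z) of tape above 0.03 m).
It fails at once if the tray or its cover is forced (more than 60 N) (contact force between the fingers and tray above 60 N).
It fails at once if something around the tray is moved by more than 30 mm (distance of any of pliers, screwdriver, marker, measure, screws from where it was at the start of the episode above 0.03 m).
It also fails if it takes over 38 s, if anything falls off the work surface, if the arm or the gripper's body presses on something with over 40 N, if the wrist force passes 120 N, or if a joint passes its speed limit or range.

### The arm

A 6-joint arm with a two-finger parallel gripper is mounted at the origin on a cart in front of the work surface, level with it; the furniture and walls round the work are solid. World frame = base frame: x ahead of the robot, y to its left, z up, the work surface at z = 0. Lengths are in mm, angles in rad, forces in N, time in s.
With the tool pointing down it reaches from about 250 to 725 mm from the base axis. Payload 9.7 kg.
Tool frame: the origin (TCP) lies at the very end of the fingers, on their centre line; the grasp point (between the pads) lies bot.grip_point_offset behind it (bot.grip_point_offset is the distance from the TCP to the grasp point, in mm); z points along the fingers, y is the line along which they close (so a half turn about z gives the same grasp; the last joint's range is limited). The gripper opens to 85 mm and grips with 20 to 120 N. Pads are 22 mm wide; open, the fingers measure 114 mm over their backs; the gripper's body (76 mm by 85 mm) begins 54 mm behind the grasp point. The pads swing forward as they close: fully open they stand 13 mm farther back than shut.
Start: joints at [-1.197, 0.087, 0.176, 1.66, 0, 1.571], TCP at [200.833, -512.019, 231.284] pointing down, gripper open.
Joint ranges: [-3.13, 3.13], [-0.85, 1.81], [-1.15, 1.24], [-2.2, 2.28], [-1.44, 1.52], [-3.14, 3.14]. Speed limits (rad/s): [2.22, 2.22, 2.57, 3.14, 3.14, 3.14].

### API

Orientations are given as a rotation vector (axis times angle).
In Python, from workcell import monitor, grab_frame, job, bot gives the robot as it stands. The module is installed in compiled form; this text tells all that it offers.
- The arm moves only by the tool carry_out, never from a script. Its argument "increments" is a list that holds one entry, the list of rows, each a list of 7 numbers: the turn, a rotation vector about the tool's x, y, z in degrees, then the shift along the tool's x, y, z in mm, then the opening in per cent of the stroke, from 0 (shut) to 100 (fully open). A call has exactly 5 rows; each row shifts and turns the commanded pose from where the row before left it, along the tool's axes as they then stand; what a row does not reach is not made up. A row lasts 1/12 s, in which the tool goes at most 41.7 mm and 7.16 degrees, less where a joint would pass 70% of its speed; a pose out of reach is approached as far as the arm can. A call with a gripper value outside its range is refused whole. The fingers move at their own pace and stop on an object; "grip_force" is the grip in N (left out, the last holds). Time passes only in rows, so rows that do not move let the fingers close, or fill a call up. It gives the time, the measured TCP pose, the force, the opening and the grip force at its end, in the units of the state.
- monitor.sense(): the state, without advancing time (a new reading comes with each control period).
- grab_frame(name): name is "side" or "top"; returns a dict with "frame" (384x512x3 uint8, red, green, blue), "depth" (384x512 float32, mm along the optical axis (not along the pixel's ray), 0 where there is no reading), "camera_matrix" (3x3 intrinsics, pixels), "position" and "attitude" of the camera in the world. Camera axes: x right, y up, looking along -z (the intrinsics and any distortion apply to the point x, -y, -z); pixel columns grow to the right and rows downward; lengths in mm; the calibration is good to about 2 mm. A picture is of the moment at which its call begins.
- job.job_done(): hands the job in; it is judged then, once.
The state is a dict: "t": time; "joint_pos": joint angles; "dq": joint speeds; "joint_efforts": joint torques, N m; "tool_pos": TCP position; "eef_rot": TCP orientation; "contact_force": force on the tool from outside, world axes, zero at the start; "wrist_torque": the same for the moment, N m; "opening": finger opening in mm; "gripper_force": force on a finger pad.
Only numpy, scipy, OpenCV 4.12 (cv2) and the standard library are available. Lean on these libraries where they do the work, as an engineer would, in place of code of your own. Each camera call takes 0.05 s, during which the arm holds its last target. There are 200 camera calls.

## Working session

There is one attempt and no reset: what is moved stays moved. The work goes in short steps, Python scripts to look and compute and a tool call to move; the robot and the scene stay as the last step left them, time stands still between calls to the robot, and variables do not carry over. Pictures are saved under pics/ and viewed, at most 10 in all, crops included, and the job is handed in when it is done.

Besides the shell and the picture viewer there is one more tool, called after "Request:" in YAML: its name, and indented under it one key for each argument. carry_out: Moves the arm, as the interface text tells. Its arguments: {"type":"object","properties":{"increments":{"type":"array","items":{"type":"array","items":{"type":"array","items":{"type":"number"}}}},"grip_force":{"type":"number"}},"required":["increments"]}

```bash
mkdir -p pics
cat > h.py <<'E'
import numpy as np,cv2
from scipy.spatial.transform import Rotation as R
from workcell import monitor,grab_frame,job,bot
def att(f):
    a=np.array(f["attitude"],float)
    return a if a.shape==(3,3) else (R.from_rotvec(a).as_matrix() if a.size==3 else R.from_quat(a).as_matrix())
def cloud(f):
    K=np.array(f["camera_matrix"]);d=f["depth"];v,u=np.mgrid[:d.shape[0],:d.shape[1]]
    p=np.stack([(u-K[0,2])/K[0,0]*d,-(v-K[1,2])/K[1,1]*d,-d],-1)
    P=p@att(f).T+np.array(f["position"]);P[d<=0]=np.nan
    return P
E
python3 - <<'E'
from h import *
for n in("side","top"):
    f=grab_frame(n);cv2.imwrite(f"pics/{n}0.png",f["frame"][...,::-1]);np.save(n,cloud(f))
    print(n,f["position"],f["attitude"],f["camera_matrix"],{k:1 for k in f})
s=monitor.sense();print(s,bot.grip_point_offset)
E
```

```text
side [229.88356574 963.69894606 800.1638281 ] [ 0.1938553  -1.24732188 -2.57686238] [[478.66991939   0.         252.26020644]
 [  0.         478.66991939 192.68488607]
 [  0.           0.           1.        ]] {'frame': 1, 'depth': 1, 'camera_matrix': 1, 'position': 1, 'attitude': 1}
top [ 439.46205482   54.60175674 1073.74048956] [ 0.0472687  -0.07413838 -1.54806924] [[390.29758008   0.         258.33089409]
 [  0.         390.29758008 193.53604067]
 [  0.           0.           1.        ]] {'frame': 1, 'depth': 1, 'camera_matrix': 1, 'position': 1, 'attitude': 1}
{'t': 0.1, 'joint_pos': array([-1.19696773e+00,  8.74013202e-02,  1.75215721e-01,  1.65980972e+00,
        5.02092968e-06,  1.57085846e+00]), 'dq': array([ 2.65403098e-05, -2.36629577e-03,  1.26880706e-03, -5.19594093e-04,
       -4.37383755e-04, -9.30067178e-04]), 'joint_efforts': array([ 5.16763102e-04, -5.21560192e+01,  4.65654230e+01,  1.60751684e-02,
       -3.28006900e-05, -7.76198476e-06]), 'tool_pos': array([ 200.77517863, -511.81951343,  230.65723988]), 'eef_rot': array([-3.08573301e+00, -5.83480372e-01,  3.42163126e-04]), 'contact_force': array([-0.13396973, -0.47488289, -0.20589942]), 'wrist_torque': array([ 0.01873503, -0.0107891 ,  0.00227966]), 'gripper_force': 0.0, 'opening': 85.22471556272843} 18.700000000000003
```

View pics/side0.png

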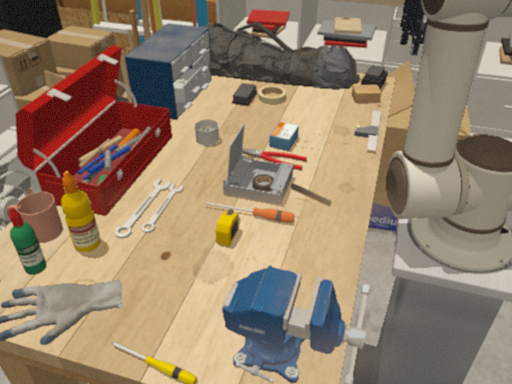

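View pics/top0.png

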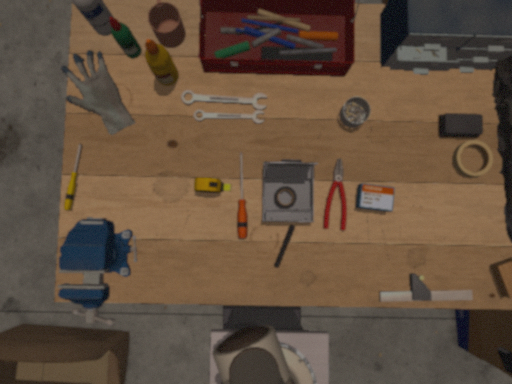

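The side view shows the tray at about (262,180), with the cover upright at (237,155). The top view shows the tray at about (288,192), with the lip at v≈222, towards the robot. Next I fit the poses.

Run:
```python
from h import *
T=np.load("top.npy")[145:240,248:326].reshape(-1,3);S=np.load("side.npy")[120:215,205:310].reshape(-1,3)
T=T[~np.isnan(T[:,0])];S=S[~np.isnan(S[:,0])]
for n,P in(("T",T),("S",S)):
    print(n,np.histogram(P[:,2],bins=np.arange(-10,170,6)))
    for lo,hi in((28,52),(40,52),(60,200)):
        q=P[(P[:,2]>lo)&(P[:,2]<hi)]
        if len(q)>10: print(lo,hi,len(q),cv2.minAreaRect(q[:,:2].astype(np.float32)),q.min(0),q.max(0))
q=S[(S[:,2]>60)];c=q.mean(0);w,v=np.linalg.eigh(np.cov((q-c).T));print("cover plane",c,v[:,0],np.sqrt(w))
f=cv2.imread("pics/top0.png")[140:245,230:360];cv2.imwrite("pics/tc.png",cv2.resize(f,None,fx=5,fy=5,interpolation=2))
f=cv2.imread("pics/side0.png")[115:225,195:335];cv2.imwrite("pics/sc.png",cv2.resize(f,None,fx=5,fy=5,interpolation=2))
```

```text
T (array([  34, 2844, 1905,  703,   86,  145,  150,  450,  254,  515,   72,
          6,    4,    8,    6,    8,    3,    6,   17,   25,   18,   24,
          7,    6,    5,    7,   10,   59,    4]), array([-10,  -4,   2,   8,  14,  20,  26,  32,  38,  44,  50,  56,  62,
        68,  74,  80,  86,  92,  98, 104, 110, 116, 122, 128, 134, 140,
       146, 152, 158, 164]))
28 52 1348 ((528.2198486328125, -42.22026824951172), (159.34156799316406, 135.9053497314453), 0.6965778470039368) [ 448.13465161 -109.42975217   28.02901551] [608.44448978  26.33039388  51.99879513]
40 52 678 ((527.7294921875, -41.888267517089844), (159.0237274169922, 135.1789093017578), 0.11104739457368851) [ 448.15639258 -109.34393777   40.0343942 ] [607.36139435  25.72015803  51.99879513]
60 200 219 ((594.9017333984375, -41.224002838134766), (18.957706451416016, 115.08100891113281), 0.963152289390564) [585.26122179 -98.89932392  61.20903972] [604.52963541  16.27158777 160.12647456]
S (array([  69, 4594, 1057,  738,  573,  547,  334,  560,  501,  433,   47,
         59,   50,   25,   20,   29,   21,   27,   20,   28
[... 253 characters left out ...]
7.7621459960938, -76.89739990234375), (292.701904296875, 454.6382141113281), 15.779034614562988) [ 416.10454902 -322.77382068   28.00631952] [769.50370824 146.80202289  51.9830084 ]
40 52 861 ((567.7384033203125, -76.90411376953125), (291.64337158203125, 454.6382141113281), 15.779034614562988) [ 446.85992805 -322.77382068   40.00175226] [768.79137194 146.80202289  51.9830084 ]
60 200 455 ((573.0691528320312, 38.07157897949219), (33.64436340332031, 274.13909912109375), 12.612070083618164) [528.25439964 -98.67721049  60.0001318 ] [595.29367289 174.14843247 156.70695527]
cover plane [584.59515036 -13.36580344 105.78379689] [0.98149936 0.18939032 0.02811263] [ 7.76386525 27.01841016 71.75624416]
```

View pics/tc.png

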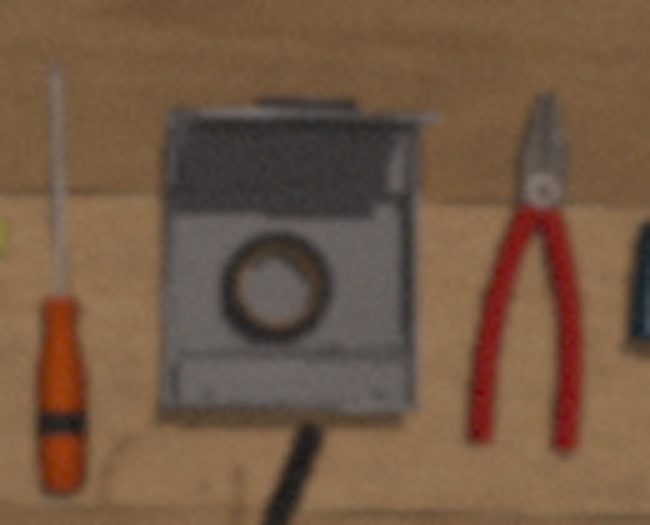

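View pics/sc.png

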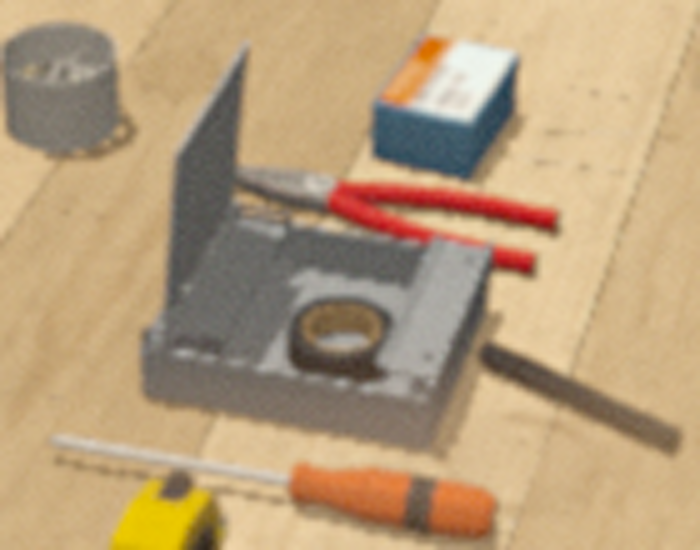

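The top crop shows the tray spanning (165-415, 110-410), with the tape at (275,287). The side crop shows the cover nearly upright, the lip near the marker, and clear space on the hinge side. The tray centre is at about (528,-42), yaw about 0.8°. Now I align the yaw, shut the fingers and fly to the far side.

Request:
carry_out:
  increments:
    - [[0,0,6.9,0,0,0,0],[0,0,6.9,0,0,0,0],[0,0,6.8,0,0,0,0],[0,0,0,28,-29,0,0],[0,0,0,28,-29,0,0]]
  grip_force: 40

```text
t: 0.52
tool_pos: [255.5, -453.2, 230.3]
eef_rot: [-3.14, -0.015, 0.001]
contact_force: [0.9, 0.5, -0.0]
opening: 25.1
gripper_force: 0.0
```

Request:
carry_out:
  increments:
    - [[0,0,0,28,-29,0,0],[0,0,0,28,-29,0,0],[0,0,0,28,-29,0,0],[0,0,0,28,-29,0,0],[0,0,0,28,-29,0,0]]

```text
t: 0.93
tool_pos: [394.8, -304.5, 231.1]
eef_rot: [-3.141, -0.022, 0.0]
contact_force: [1.1, -0.3, 0.1]
opening: 0.2
gripper_force: 0.0
```

Request:
carry_out:
  increments:
    - [[0,0,0,28,-29,0,0],[0,0,0,28,-29,0,0],[0,0,0,28,-29,0,0],[0,0,0,28,-29,0,0],[0,0,0,28,-29,0,0]]

```text
t: 1.35
tool_pos: [532.8, -157.4, 231.0]
eef_rot: [-3.141, -0.023, 0.0]
contact_force: [0.9, -1.1, 0.3]
opening: 0.2
gripper_force: 0.0
```

Run:
```python
from h import *
s=monitor.sense();print(s["t"],s["tool_pos"],s["opening"],s["contact_force"]);M=R.from_rotvec(s["eef_rot"]).as_matrix();print(M.round(3))
T=np.load("top.npy")[145:240,248:326].reshape(-1,3);q=T[T[:,2]>60]
for lo in range(60,165,15):
    w=q[(q[:,2]>lo)&(q[:,2]<=lo+15)];print(lo,len(w),np.median(w,0) if len(w) else 0)
S=np.load("side.npy")[115:185,225:247].reshape(-1,3);S=S[(S[:,2]>60)&(abs(S[:,1]+42)<56)&(abs(S[:,0]-600)<30)]
for lo in range(60,165,15):
    w=S[(S[:,2]>lo)&(S[:,2]<=lo+15)];print(lo,len(w),np.percentile(w[:,0],[5,50,95]) if len(w) else 0)
w=q[q[:,2]>145];print(np.polyfit(w[:,1],w[:,0],1))
```

```text
1.35 [ 532.79738237 -157.40027516  231.04633742] 0.2243822023809855 [ 0.8749544  -1.12509422  0.25859662]
[[ 1.     0.014 -0.   ]
 [ 0.014 -1.     0.   ]
 [-0.    -0.    -1.   ]]
60 15 [593.91511012 -42.51361082  69.19823065]
75 16 [592.85900677 -78.56009308  83.45225985]
90 25 [598.63823244 -16.63806421 101.74413738]
105 60 [596.90574872 -39.56327254 111.15763733]
120 19 [588.54983247 -74.05587091 126.72237941]
135 17 [586.57983533  -3.99693209 143.12262933]
150 67 [586.85511371 -41.4331452  155.3770235 ]
60 51 [592.70572275 593.7107254  594.91792386]
75 50 [591.18098061 592.32371376 593.30794033]
90 55 [589.58863841 590.86174078 592.3870343 ]
105 54 [588.60998286 589.31588927 590.66036864]
120 58 [586.91021725 587.85730553 589.26775915]
135 56 [585.35620647 586.38436105 587.39165194]
150 40 [584.40863413 585.89263665 588.3656508 ]
[9.92253775e-04 5.86918852e+02]
```

Request:
carry_out:
  increments:
    - [[0,0,0,22.5,-29,0,0],[0,0,0,22.5,-29,0,0],[0,0,0,22.5,-29,0,0],[0,0,0,22.5,-29,0,0],[0,0,0,0,0,20,0]]

```text
t: 1.77
tool_pos: [624.1, -37.2, 212.9]
eef_rot: [-3.14, -0.029, -0.007]
contact_force: [1.7, -1.4, 1.0]
opening: 0.2
gripper_force: 0.0
```

Request:
carry_out:
  increments:
    - [[0,0,0,0,0,33,0],[0,0,0,0,0,33,0],[0,0,0,0,0,0,0],[0,0,0,0,0,0,0],[0,0,0,0,0,0,0]]

```text
t: 2.18
tool_pos: [620.6, -42.2, 147.3]
eef_rot: [3.141, 0.022, 0.003]
contact_force: [0.7, 0.3, 0.7]
opening: -0.1
gripper_force: 0.0
```

Run:
```python
from h import *
f=grab_frame("side");cv2.imwrite("pics/s1.png",cv2.resize(f["frame"][60:220,180:380,::-1],None,fx=4,fy=3.7,interpolation=2))
# arc waypoints: TCP for contact corner at r=106, half width h
pin=np.array([598,40.]);r,h=106,11;p0=None
for a in np.linspace(1.47,0,22):
    c=pin+r*np.array([-np.cos(a),np.sin(a)])+1.5*np.array([np.sin(a),np.cos(a)])+[h,0]
    print(round(a,2),c.round(1),(c-p0).round(1) if p0 is not None else "");p0=c
print(monitor.sense()["tool_pos"])
```

```text
1.47 [599.8 145.6] 
1.4 [592.5 144.7] [-7.4 -0.9]
1.33 [585.2 143.3] [-7.3 -1.4]
1.26 [578.  141.4] [-7.2 -1.9]
1.19 [571. 139.] [-7.  -2.4]
1.12 [564.2 136.1] [-6.8 -2.9]
1.05 [557.6 132.7] [-6.6 -3.4]
0.98 [551.2 128.9] [-6.4 -3.8]
0.91 [545.1 124.6] [-6.1 -4.3]
0.84 [539.4 119.9] [-5.8 -4.7]
0.77 [533.9 114.9] [-5.4 -5.1]
0.7 [528.9 109.4] [-5.1 -5.4]
0.63 [524.2 103.7] [-4.7 -5.8]
0.56 [520.   97.6] [-4.2 -6.1]
0.49 [516.2  91.2] [-3.8 -6.4]
0.42 [512.8  84.6] [-3.4 -6.6]
0.35 [509.9  77.8] [-2.9 -6.8]
0.28 [507.5  70.7] [-2.4 -7. ]
0.21 [505.6  63.6] [-1.9 -7.2]
0.14 [504.2  56.3] [-1.4 -7.3]
0.07 [503.4  48.9] [-0.9 -7.4]
0.0 [503.   41.5] [-0.4 -7.4]
[621.06774211 -42.25346862 148.03131705]
```

View pics/s1.png

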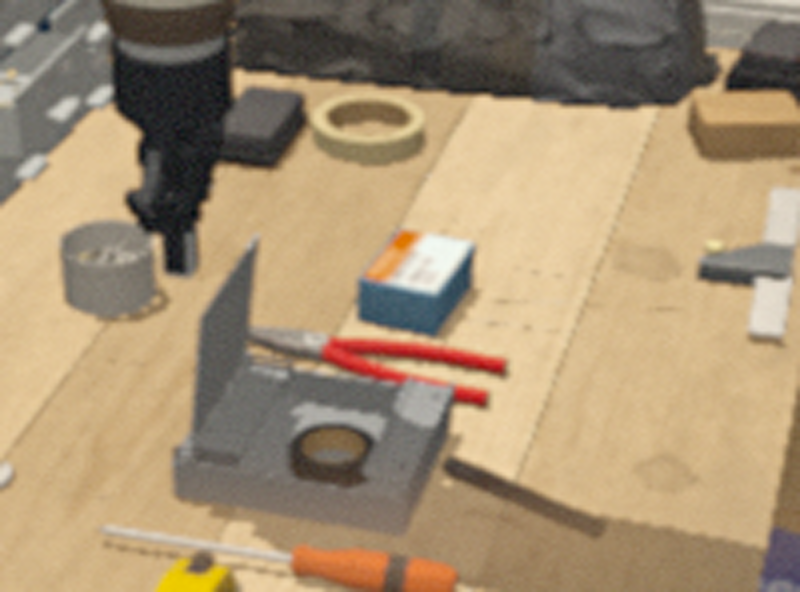

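The picture shows the fingertips at (180,265), on the hinge side of the cover (top edge at 255,240) and clear of it. Starting the arc.

Request:
carry_out:
  increments:
    - [[0,0,0,-10,0,1,0],[0,0,0,-11,0,1,0],[0,0,0,-7.4,0,0.9,0],[0,0,0,-7.3,0,1.4,0],[0,0,0,-7.2,0,1.9,0]]

```text
t: 2.65
tool_pos: [577.6, -42.7, 140.7]
eef_rot: [3.141, 0.022, 0.005]
contact_force: [0.8, -0.4, 1.2]
opening: -0.4
gripper_force: 0.6
```

Request:
carry_out:
  increments:
    - [[0,0,0,-7,0,2.4,0],[0,0,0,-6.8,0,2.9,0],[0,0,0,-6.6,0,3.4,0],[0,0,0,-6.4,0,3.8,0],[0,0,0,-6.1,0,4.3,0]]

```text
t: 3.07
tool_pos: [543.6, -43.1, 121.8]
eef_rot: [-3.141, -0.022, 0.0]
contact_force: [0.5, 0.4, 1.1]
opening: -0.0
gripper_force: 0.5
```

Run:
```python
from h import *
f=grab_frame("side");cv2.imwrite("pics/s2.png",cv2.resize(f["frame"][60:220,180:380,::-1],None,fx=4,fy=3.7,interpolation=2))
print(monitor.sense()["tool_pos"],monitor.sense()["contact_force"])
```

```text
[542.51463664 -43.0481644  120.92732201] [ 1.85402158 -0.74292669 -0.1705558 ]
```

View pics/s2.png

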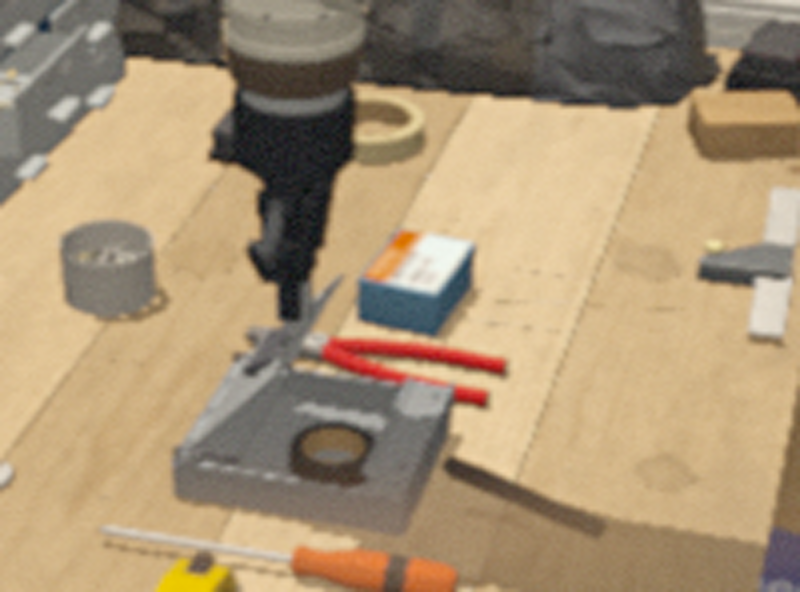

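The cover is folding with the fingertip, now at roughly 50°, and nothing else has moved. Continuing the arc.

Request:
carry_out:
  increments:
    - [[0,0,0,-5.5,0,4.7,0],[0,0,0,-5.2,0,5.1,0],[0,0,0,-5,0,5.4,0],[0,0,0,-4.6,0,5.8,0],[0,0,0,-4.2,0,6.1,0]]

```text
t: 3.53
tool_pos: [519.3, -43.4, 94.5]
eef_rot: [-3.141, -0.022, 0.0]
contact_force: [0.6, 0.7, 1.0]
opening: 0.1
gripper_force: 0.4
```

Request:
carry_out:
  increments:
    - [[0,0,0,-3.8,0,6.4,0],[0,0,0,-3.4,0,6.6,0],[0,0,0,-2.9,0,6.8,0],[0,0,0,-2.4,0,7,0],[0,0,0,-1.9,0,6,0]]

```text
t: 3.95
tool_pos: [505.1, -43.6, 61.5]
eef_rot: [3.141, 0.022, -0.0]
contact_force: [0.5, -1.1, 0.3]
opening: -0.0
gripper_force: 0.3
```

Request:
carry_out:
  increments:
    - [[0,0,0,-1.4,0,5,0],[0,0,0,-1,0,4,0],[0,0,0,0,0,3,0],[0,0,0,0,0,2,0],[0,0,0,0,0,0,0]]

```text
t: 4.37
tool_pos: [503.0, -43.7, 48.0]
eef_rot: [3.141, 0.022, -0.001]
contact_force: [-0.1, 0.5, 0.0]
opening: 0.0
gripper_force: 0.0
```

Request:
carry_out:
  increments:
    - [[0,0,0,0,0,2,0],[0,0,0,0,0,2,0],[0,0,0,0,0,1,0],[0,0,0,0,0,1,0],[0,0,0,0,0,0,0]]

```text
t: 4.78
tool_pos: [503.1, -43.7, 42.2]
eef_rot: [3.141, 0.022, -0.0]
contact_force: [-0.6, 0.1, -0.6]
opening: 0.0
gripper_force: 0.0
```

Request:
carry_out:
  increments:
    - [[0,0,0,0,0,0.5,0],[0,0,0,0,0,0,0],[0,0,0,0,0,0.5,0],[0,0,0,0,0,0,0],[0,0,0,0,0,0,0]]

```text
t: 5.2
tool_pos: [503.1, -43.7, 41.4]
eef_rot: [3.142, 0.022, 0.0]
contact_force: [-0.9, 0.3, -0.6]
opening: -0.1
gripper_force: 0.2
```

Run:
```python
from h import *
f=grab_frame("side");cv2.imwrite("pics/s3.png",cv2.resize(f["frame"][100:220,190:340,::-1],None,fx=5,fy=4.9,interpolation=2))
print(monitor.sense()["tool_pos"],monitor.sense()["contact_force"])
```

```text
[503.12938243 -43.64498432  41.43248462] [-0.26736941 -0.56846482  0.52737866]
```

View pics/s3.png

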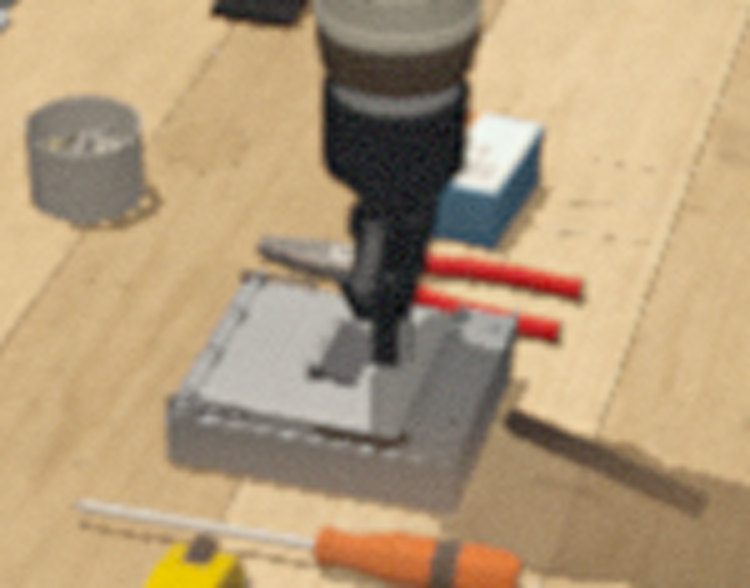

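The cover is nearly flat (front edge at about (405,430)), with the fingertip at (385,360) between catch and edge. I press gently until the force rises.

Request:
carry_out:
  increments:
    - [[0,0,0,0,0,0.5,0],[0,0,0,0,0,0.5,0],[0,0,0,0,0,0,0],[0,0,0,0,0,0,0],[0,0,0,0,0,0,0]]

```text
t: 5.67
tool_pos: [503.1, -43.7, 40.6]
eef_rot: [3.141, 0.022, 0.0]
contact_force: [-1.0, 0.3, 3.6]
opening: -0.3
gripper_force: 2.2
```

Request:
carry_out:
  increments:
    - [[0,0,0,0,0,0.5,0],[0,0,0,0,0,0,0],[0,0,0,0,0,0.5,0],[0,0,0,0,0,0,0],[0,0,0,0,0,0,0]]

```text
t: 6.08
tool_pos: [503.2, -43.7, 39.9]
eef_rot: [3.141, 0.022, 0.001]
contact_force: [-3.2, 0.3, 7.9]
opening: -0.1
gripper_force: 3.9
```

Request:
carry_out:
  increments:
    - [[0,0,0,0,0,0.5,0],[0,0,0,0,0,0.5,0],[0,0,0,0,0,0,0],[0,0,0,0,0,0,0],[0,0,0,0,0,-4,0]]

```text
t: 6.5
tool_pos: [503.1, -43.7, 42.3]
eef_rot: [3.142, 0.022, 0.0]
contact_force: [-0.6, 0.0, -0.4]
opening: 0.2
gripper_force: 0.0
```

Request:
carry_out:
  increments:
    - [[0,0,0,0,0,-15,0],[0,0,0,0,0,-15,0],[0,0,0,20,0,0,0],[0,0,0,20,0,0,0],[0,0,0,20,0,0,0]]

```text
t: 6.92
tool_pos: [564.0, -42.8, 72.5]
eef_rot: [3.142, 0.022, 0.001]
contact_force: [-0.5, -0.5, 0.3]
opening: 0.3
gripper_force: 0.0
```

Run:
```python
from h import *
f=grab_frame("side");cv2.imwrite("pics/s4.png",cv2.resize(f["frame"][100:220,190:340,::-1],None,fx=5,fy=4.9,interpolation=2))
g=grab_frame("top")
S=cloud(f)[120:215,205:310].reshape(-1,3)
S=S[~np.isnan(S[:,0])]
for x in range(476,604,6):
    w=S[(abs(S[:,0]-x)<3)&(S[:,1]>-10)&(S[:,1]<12)&(S[:,2]<70)];v=S[(abs(S[:,0]-x)<3)&(abs(S[:,1]+42)<20)&(S[:,2]<60)]
    print(x,len(w),np.median(w[:,2]).round(1),len(v),np.median(v[:,2]).round(1))
print(monitor.sense()["tool_pos"],monitor.sense()["contact_force"])
```

```text
476 14 46.9 28 47.0
482 5 40.9 11 41.9
488 15 40.5 20 40.9
494 12 41.1 20 40.7
500 13 40.4 20 40.9
506 17 39.3 19 40.6
512 18 39.2 19 40.4
518 14 40.7 22 42.7
524 18 40.1 22 46.2
530 15 41.0 25 47.9
536 11 42.1 25 51.0
542 11 40.6 10 50.1
548 10 40.3 14 40.9
554 10 40.9 22 41.1
560 12 41.6 20 41.0
566 10 41.4 17 42.1
572 11 40.6 22 41.3
578 12 40.7 18 41.6
584 11 40.6 17 41.2
590 11 40.7 17 41.5
596 17 42.9 22 42.2
602 4 39.0 9 38.7
[564.89417074 -42.73476461  71.60109607] [-0.80973875 -0.07758213  0.279534  ]
```

View pics/s4.png

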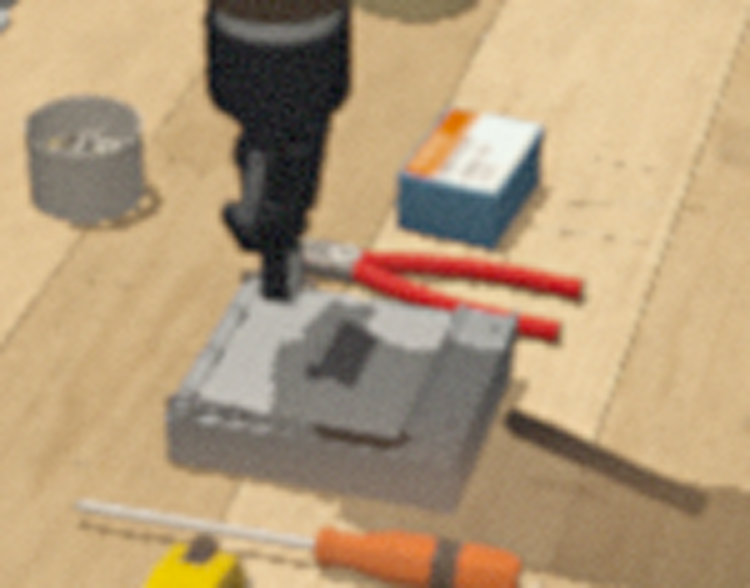

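The cover is flat, at about 41 mm all along, with the catch face at x≈544. I lower the tip behind the catch and push towards the lip.

Request:
carry_out:
  increments:
    - [[0,0,0,0,0,14,0],[0,0,0,0,0,10,0],[0,0,0,0,0,4,0],[0,0,0,0,0,0,0],[0,0,0,-2,0,0,0]]

```text
t: 7.43
tool_pos: [560.7, -42.8, 44.3]
eef_rot: [-3.141, -0.022, 0.001]
contact_force: [0.5, -0.3, 1.0]
opening: -0.5
gripper_force: 0.0
```

Request:
carry_out:
  increments:
    - [[0,0,0,-2,0,0,0],[0,0,0,-2,0,0,0],[0,0,0,-2,0,0,0],[0,0,0,-2,0,0,0],[0,0,0,-2,0,0,0]]

```text
t: 7.85
tool_pos: [551.7, -43.0, 44.9]
eef_rot: [3.141, 0.022, 0.003]
contact_force: [5.0, 0.4, -0.2]
opening: -0.0
gripper_force: 2.1
```

Request:
carry_out:
  increments:
    - [[0,0,0,-2,0,0,0],[0,0,0,-2,0,0,0],[0,0,0,-2,0,0,0],[0,0,0,-2,0,0,0],[0,0,0,-2,0,0,0]]

```text
t: 8.27
tool_pos: [541.2, -43.1, 44.6]
eef_rot: [-3.141, -0.022, -0.001]
contact_force: [5.3, 0.2, 2.1]
opening: -0.0
gripper_force: 2.2
```

Request:
carry_out:
  increments:
    - [[0,0,0,-2,0,0,0],[0,0,0,-2,0,0,0],[0,0,0,-2,0,0,0],[0,0,0,-1,0,0,0],[0,0,0,0,0,0,0]]

```text
t: 8.68
tool_pos: [533.8, -43.2, 44.5]
eef_rot: [3.141, 0.022, -0.0]
contact_force: [3.2, 0.6, 2.0]
opening: -0.0
gripper_force: 1.5
```

Request:
carry_out:
  increments:
    - [[0,0,0,-1,0,0,0],[0,0,0,-1,0,0,0],[0,0,0,-1,0,0,0],[0,0,0,0,0,0,0],[0,0,0,0,0,0,0]]

```text
t: 9.1
tool_pos: [530.9, -43.3, 44.3]
eef_rot: [3.141, 0.022, -0.001]
contact_force: [3.6, 1.0, 1.8]
opening: 0.2
gripper_force: 1.6
```

Still sliding at about 4 N. I continue in small steps until the stop shows in the force.

Request:
carry_out:
  increments:
    - [[0,0,0,-0.7,0,0,0],[0,0,0,-0.7,0,0,0],[0,0,0,-0.6,0,0,0],[0,0,0,0,0,0,0],[0,0,0,0,0,0,0]]

```text
t: 9.52
tool_pos: [529.1, -43.3, 44.4]
eef_rot: [-3.142, -0.022, -0.0]
contact_force: [5.6, 1.4, 1.7]
opening: -0.3
gripper_force: 2.4
```

Run:
```python
from h import *
g=grab_frame("top");P=cloud(g)[145:240,248:326].reshape(-1,3)
f=grab_frame("side");S=cloud(f)[120:215,205:310].reshape(-1,3)
for n,Q in(("T",P),("S",S)):
    q=Q[(Q[:,2]>28)&(Q[:,2]<52)&(abs(Q[:,1]+42)<75)&(abs(Q[:,0]-528)<95)]
    print(n,cv2.minAreaRect(q[:,:2].astype(np.float32)))
for x in range(452,608,4):
    w=S[(abs(S[:,0]-x)<2)&(S[:,1]>-80)&(S[:,1]<12)&(S[:,2]<56)];print(x,len(w),np.percentile(w[:,2],[20,50,80]).round(1) if len(w) else 0)
print(monitor.sense()["tool_pos"],monitor.sense()["contact_force"])
cv2.imwrite("pics/s5.png",cv2.resize(f["frame"][100:220,190:340,::-1],None,fx=5,fy=4.9,interpolation=2))
```

```text
T ((527.608642578125, 4.365230560302734), (159.4231414794922, 42.31807327270508), 0.9764164686203003)
S ((527.8578491210938, -40.047874450683594), (161.9976806640625, 142.97947692871094), 0.28395602107048035)
452 30 [44.1 45.4 47.4]
456 28 [44.6 46.  46.6]
460 35 [43.8 45.6 46.4]
464 37 [42.9 44.7 46.3]
468 33 [43.7 45.4 46.9]
472 35 [43.3 45.3 47.4]
476 42 [44.3 46.6 48.2]
480 18 [ 9.  47.4 48.5]
484 30 [38.4 40.7 42.3]
488 34 [39.6 40.8 41.8]
492 44 [38.6 41.8 44. ]
496 37 [38.7 42.3 45.2]
500 37 [39.9 44.6 46.2]
504 37 [40.3 45.1 48.2]
508 34 [40.2 46.3 49.1]
512 41 [40.9 48.2 51.3]
516 32 [40.6 47.1 52.5]
520 29 [40.7 42.6 51.2]
524 25 [18.2 41.1 43.1]
528 25 [39.3 40.4 42.6]
532 26 [39.6 42.4 43.6]
536 21 [37.3 41.1 41.8]
540 22 [39.6 40.7 42.6]
544 24 [27.3 41.  42.6]
548 28 [38.3 40.7 42.1]
552 32 [39.7 41.1 42.5]
556 32 [39.3 41.7 42.7]
560 32 [38.7 41.1 42.9]
564 35 [39.  41.  42.4]
568 29 [38.3 39.6 41.1]
572 47 [36.9 40.9 43.7]
576 17 [37.6 41.8 42.9]
580 22 [35.  36.5 37.7]
584 28 [34.6 36.1 36.9]
588 25 [34.5 36.3 36.9]
592 31 [34.1 36.1 37.6]
596 23 [35.  35.9 36.6]
600 33 [34.3 35.9 37.8]
604 23 [34.9 36.5 37.3]
[529.16688167 -43.28859851  44.3923984 ] [3.5965182  0.69016286 1.05785613]
```

View pics/s5.png

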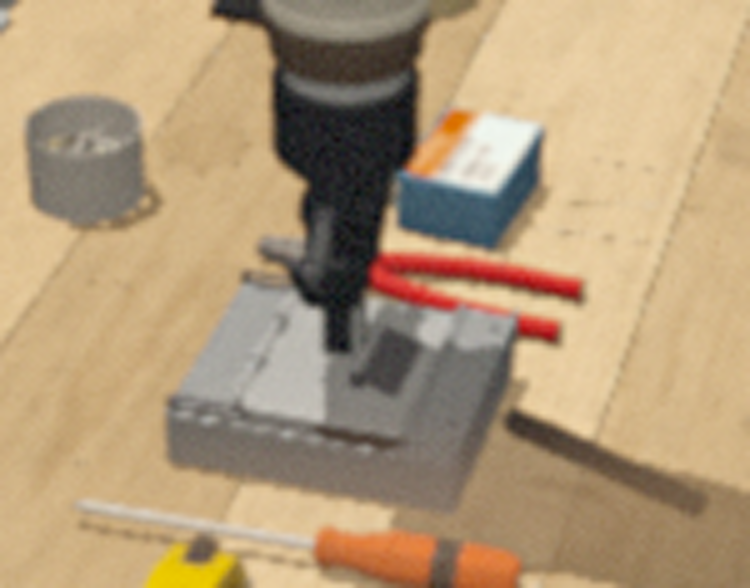

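The cover is tucked: the plate's rear edge is now at x≈578, about 22 mm of slide, the tray is in place and the tip at (340,345) is behind the catch. A last small push to the stop, then withdraw.

Request:
carry_out:
  increments:
    - [[0,0,0,-0.6,0,0,0],[0,0,0,-0.6,0,0,0],[0,0,0,-0.6,0,0,0],[0,0,0,0,0,0,0],[0,0,0,0,0,0,0]]

```text
t: 10.03
tool_pos: [528.5, -43.3, 44.6]
eef_rot: [3.141, 0.022, 0.004]
contact_force: [10.5, 0.9, -2.5]
opening: -0.1
gripper_force: 5.2
```

Request:
carry_out:
  increments:
    - [[0,0,0,-0.5,0,0,0],[0,0,0,-0.5,0,0,0],[0,0,0,0,0,0,0],[0,0,0,0,0,0,0],[0,0,0,0,0,0,0]]

```text
t: 10.45
tool_pos: [527.5, -43.3, 44.5]
eef_rot: [3.141, 0.022, 0.004]
contact_force: [10.5, 1.9, -1.8]
opening: 0.1
gripper_force: 5.3
```

The force rose to 10.5 N, so it has reached the stop. Withdrawing.

Request:
carry_out:
  increments:
    - [[0,0,0,5,0,0,0],[0,0,0,5,0,-3,0],[0,0,0,0,0,-30,0],[0,0,0,0,0,-30,0],[0,0,0,0,0,-30,0]]

```text
t: 10.87
tool_pos: [535.2, -43.2, 137.8]
eef_rot: [3.141, 0.022, -0.005]
contact_force: [1.4, 0.5, -0.1]
opening: 0.4
gripper_force: 0.0
```

Request:
carry_out:
  increments:
    - [[0,0,0,0,0,-30,0],[0,0,0,0,0,-20,0],[0,0,0,0,0,0,0],[0,0,0,0,0,0,0],[0,0,0,0,0,0,0]]

```text
t: 11.28
tool_pos: [535.8, -43.2, 186.3]
eef_rot: [-3.141, -0.022, 0.003]
contact_force: [-0.1, -0.1, -0.9]
opening: -0.0
gripper_force: 0.0
```

Run:
```python
from h import *
f=grab_frame("side");S=cloud(f)[120:215,205:310].reshape(-1,3)
for x in list(range(482,496,4))+list(range(512,528,2))+list(range(560,592,3)):
    w=S[(abs(S[:,0]-x)<1.5)&(S[:,1]>-60)&(S[:,1]<-24)&(S[:,2]<56)];print(x,len(w),np.median(w[:,2]).round(1))
q=S[(S[:,2]>28)&(S[:,2]<52)&(abs(S[:,1]+42)<72)&(abs(S[:,0]-528)<95)];print(cv2.minAreaRect(q[:,:2].astype(np.float32)))
print(monitor.sense()["tool_pos"],monitor.sense()["contact_force"])
cv2.imwrite("pics/s6.png",cv2.resize(f["frame"][100:220,190:340,::-1],None,fx=5,fy=4.9,interpolation=2))
```

```text
482 9 40.6
486 8 40.5
490 9 41.7
494 8 43.8
512 12 51.9
514 8 52.0
516 8 50.2
518 4 50.2
520 1 40.9
522 8 40.8
524 7 40.5
526 10 40.4
560 3 43.4
563 10 40.0
566 9 42.2
569 10 40.7
572 11 41.7
575 3 43.0
578 6 37.1
581 7 36.9
584 9 35.5
587 8 36.8
590 9 35.5
((525.9920654296875, -40.63678741455078), (141.12823486328125, 160.91940307617188), 89.98986053466797)
[535.64636446 -43.19829023 185.90521649] [-1.33974923  0.10015239 -0.05804636]
```

View pics/s6.png

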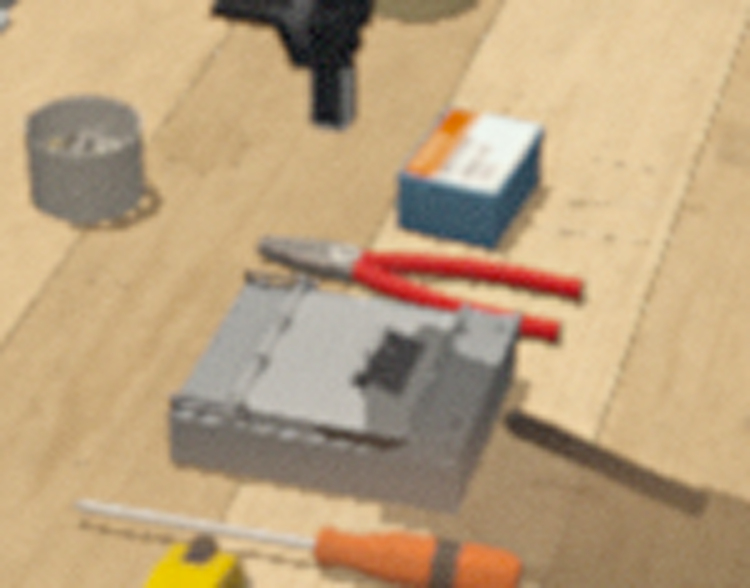

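The cover lies flat with its edge under the lip (front near (410,430)), the hand is clear at (335,100), and the surrounding tools have not moved.

```bash
python3 -c "
from workcell import job;print(job.job_done())"
```

```text
the job is handed in; nothing more can be done
None
```

I folded the cover flat and slid it about 23 mm to its stop under the lip, with the hand clear and the tray and tools essentially where they were; the job is handed in, but no verdict came back.

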